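# Snap a tool pocket onto its rack carrier

## Task

Pick up the loose blue tool pocket and push it straight down over the two yellow snap hooks of the empty carrier on the rack until both hooks have clicked over it, so that it sits fully down and level. The carrier rides on soft rubber buffers and gives under the push: push steadily without squashing the buffers to their stop, stop pushing as soon as both sides have clicked instead of leaning on it any harder, and let go. Leave the tool holder, the bin and the wrench where they are.

Things in the scene. Friction and masses are not known exactly. Their poses are not given: they have to be found in the camera images.
- pocket_centre (a point): Centre (half-way up, 19.5 mm) of the loose blue plastic pocket, 52 (x) x 114 (y) x 39 mm tall, 150 g, lying upright on the bench; z up, same after a half turn. A 9 mm flange carries a square collar in the middle, 44 x 44 mm, bore 32 mm, reaching 39 mm above the underside: grasp it across its x faces, fingertips just over the flange.
- pocket_slot (a point): Centre line of one of the pocket's two through slots, level with the flange's top (9 mm above the underside), 43 mm from the centre along its +y; the other is its mirror image. Slots are 16 mm wide in x; in y they run from 29 to 50 mm off centre at the underside, the outer edge sloping in to 46.6 mm at the top.
- seat (a point): Centre of the flat top of the empty grey carrier (66 in x, 124 in y, 40 mm tall), 68 mm above the bench; x across, y along, z up; moves with the carrier. The pocket seated: underside flat on this top, centred here, its y along this y, so its centre is 19.5 mm above this point. Hooks stand at 43 mm to either side along y.
- carrier (a joint): How far the carrier is pressed down on its rubber buffers, in m: 0 unloaded, 0.0075 at the stop (about 26 N); it springs back when let go. Pushing the pocket home takes about 11 to 23 N (friction varies a lot), most when its underside is 3 mm above the carrier's top; at the click the push drops by about half: leave it there.
- hook_left (a joint): Inward bend in rad of the yellow snap hook on the +y side of seat, hinged 32 mm under the top: 0 standing free or clicked home, about 0.08 spread most just before the click. Hook: 10 mm wide in x, tip 22 mm above seat, head sloping outwards to 50 mm off the centre, catch face 9.7 mm above seat.
- hook_right (a joint): The same for the hook on the -y side of seat.
- rack: The fixed green rack, 100 x 330 mm; origin on the bench right below the seat. 150 mm from it along its +y is a second station with a black pocket and a steel tool holder standing 205 mm above the bench: an obstacle, and an example of a fitted pocket.
- holder_centre (a point): Bystander: loose steel tool holder standing on its 62 mm flange, taper upwards, 100 mm tall; the point is half-way up on its axis. It and the pocket may have changed places.
- bin: Bystander: small yellow open bin, 90 x 120 x 50 mm tall; origin at the centre of its underside.
- wrench: Bystander: steel wrench 170 mm long lying flat, its x along its length; origin on its underside.
Things that resemble listed ones, but are neither listed nor needed, are in the scene too. Of the things shaped like the part that bears pocket_centre, the blue one is meant.

How it is judged:
By the outcome, as a careful person would: the job done as asked, in the order asked, and still so for the second after the job is handed in, with the robot touching nothing.
It also fails if it takes over 53 s, if anything falls off the work surface, if the arm or the gripper's body presses on something with over 40 N, if the wrist force passes 120 N, or if a joint passes its speed limit or range.

## Robot

A 7-joint arm with a two-finger parallel gripper is mounted at the origin on the work surface. World frame = base frame: x ahead of the robot, y to its left, z up, the work surface at z = 0. Lengths are in m, angles in rad, forces in N, time in s.
With the tool pointing down it reaches from about 0.425 to 0.825 m from the base axis. Payload 3.6 kg.
Tool frame: the origin (TCP) lies midway between the tips of the shut fingers; the grasp point (between the pads) lies 19 mm behind it; z points along the fingers, y is the line along which they close (so a half turn about z gives the same grasp; the last joint's range is limited). The gripper opens to 93 mm and grips with 3 to 60 N. Pads are 15 mm wide; open, the fingers measure 128 mm over their backs; the gripper's body (75 mm by 188 mm) begins 65 mm behind the grasp point.
Start: joints at [-1.208, 0.615, -0.013, 1.423, 0.008, 1.103, -0.04], TCP at [0.247, 0.601, 0.219] pointing down, gripper open.
Joint ranges: [-3.12, 3.12], [-0.3, 2.06], [-1.34, 1.32], [0.26, 2.42], [-1.36, 4.5], [0.01, 1.98], [-2.84, 2.84]. Speed limits (rad/s): [2.79, 2.79, 3.14, 3.14, 3.14, 3.14, 3.14].

## Interface

Orientations are given as a unit quaternion [x, y, z, w].
In Python, from workcell import robot gives the robot as it stands.
- The arm moves only by the tool send_rows, never from a script. Its argument "steps" is a list that holds one entry, the list of rows, each a list of 7 numbers: the closure, from -1 (fully open) to 1 (shut), then the shift along the tool's x, y, z in units of 40 mm (1.0 is 40 mm), then the turn, a rotation vector about the tool's x, y, z in units of 6 degrees (1.0 is 6 degrees). A call has 1 to 5 rows; each row is the pose to reach, as a shift and turn from the pose commanded when the call began, along the tool's axes at that moment; what a row does not reach only later rows make up. A row lasts 1/12 s, in which the tool goes at most 41.7 mm and 7.16 degrees, less where a joint would pass 70% of its speed; a pose out of reach is approached as far as the arm can. A call with a gripper value outside its range is refused whole. The fingers move at their own pace and stop on an object; "grip_force" is the grip in N (left out, the last holds). Time passes only in rows, so rows that repeat a pose let the fingers close. It gives the time, the measured TCP pose, the force, the opening and the grip force at its end, in the units of the state.
- robot.state(): the state, without advancing time (a new reading comes with each control period).
- robot.read_camera(name): name is "side" or "top" or "wrist"; returns a dict with "color" (400x640x3 uint8, red, green, blue), "range_z" (400x640 float32, m along the optical axis (not along the pixel's ray), 0 where there is no reading), "intrinsics" (3x3 intrinsics, pixels), "pose" (4x4, takes a point from camera to world coordinates). Camera axes: x right, y down, z forward; pixel columns grow to the right and rows downward; lengths in m; the calibration is good to about 2 mm. A picture is of the moment at which its call begins.
- robot.close_job(): hands the job in; it is judged then, once.
The state is a dict: "t": time; "joint_pos": joint angles; "joint_velocities": joint speeds; "effort": joint torques, N m; "position": TCP position; "ee_rot": TCP orientation; "wrist_force": force on the tool from outside, world axes, zero at the start; "wrist_torque": the same for the moment, N m; "finger_gap": finger opening in m; "gripper_force": force on a finger pad.
Only numpy, scipy, OpenCV 4.12 (cv2) and the standard library are available. Lean on these libraries where they do the work, as an engineer would, in place of code of your own. Each camera call takes 0.05 s, during which the arm holds its last target. There are 200 camera calls.

## Working session

There is one attempt and no reset: what is moved stays moved. The work goes in short steps, Python scripts to look and compute and a tool call to move; the robot and the scene stay as the last step left them, time stands still between calls to the robot, and variables do not carry over. Pictures are saved under pics/ and viewed, at most 10 in all, crops included, and the job is handed in when it is done.

Besides the shell and the picture viewer there is one more tool, called after "Call:" as name([rows], argument=value, ...), one row to a line, values as JSON. send_rows: Moves the arm, as the interface text tells. Its arguments: {"type":"object","properties":{"steps":{"type":"array","items":{"type":"array","items":{"type":"array","items":{"type":"number"}}}},"grip_force":{"type":"number"}},"required":["steps"]}

```bash
mkdir -p pics
cat > h.py <<'E'
import numpy as np, cv2
from workcell import robot
def cam(n):
    c=robot.read_camera(n); np.savez(f'pics/{n}.npz',**c); return c
def load(n): return dict(np.load(f'pics/{n}.npz'))
def world(c):
    K=c['intrinsics'];z=c['range_z'];v,u=np.mgrid[:z.shape[0],:z.shape[1]]
    p=np.stack([(u-K[0,2])/K[0,0]*z,(v-K[1,2])/K[1,1]*z,z],-1)
    return p@c['pose'][:3,:3].T+c['pose'][:3,3]
def save(img,name): cv2.imwrite('pics/'+name,img[...,::-1])
E
python3 - <<'E'
from h import *
a=cam('top');save(a['color'],'top1.png');b=cam('side');save(b['color'],'side1.png')
s=robot.state();print(s); print(a['pose'],b['pose'],a['intrinsics'])
E
```

```text
{'t': 0.1, 'joint_pos': array([-1.2074897 ,  0.61581267, -0.01258704,  1.42476879,  0.00809989,
        1.10341057, -0.04042136]), 'joint_velocities': array([-0.00153216, -0.00098898,  0.00040295, -0.00322871, -0.00139236,
        0.00121543, -0.00095736]), 'effort': array([ 9.75951807e-04, -4.60043693e+01,  2.09903643e-01, -1.66246247e+01,
       -6.12390926e-02,  1.69055129e-02,  1.18234329e-04]), 'position': array([0.24673283, 0.60055893, 0.21759351]), 'ee_rot': array([ 1.93661636e-01,  9.81067679e-01, -1.15663528e-03, -2.04320957e-04]), 'wrist_force': array([-0.27529822,  0.11972674, -0.22042281]), 'wrist_torque': array([ 0.01681133, -0.01548761, -0.00068413]), 'gripper_force': 0.0, 'finger_gap': 0.0929885145240729}
[[ 0.01593639 -0.98867184  0.14924482  0.49420658]
 [-0.99972182 -0.01315991  0.01957271 -0.12087314]
 [-0.01738694 -0.14951522 -0.98860654  0.85959651]
 [ 0.          0.          0.          1.        ]] [[ 0.98581668 -0.12260206  0.11460457  0.45703646]
 [-0.16770869 -0.74516703  0.64544551 -0.83488117]
 [ 0.0062666  -0.65551113 -0.75515951  0.93840197]
 [ 0.          0.          0.          1.        ]] [[401.02895638   0.         316.57966461]
 [  0.         401.02895638 201.07912784]
 [  0.           0.           1.        ]]
```

View pics/top1.png

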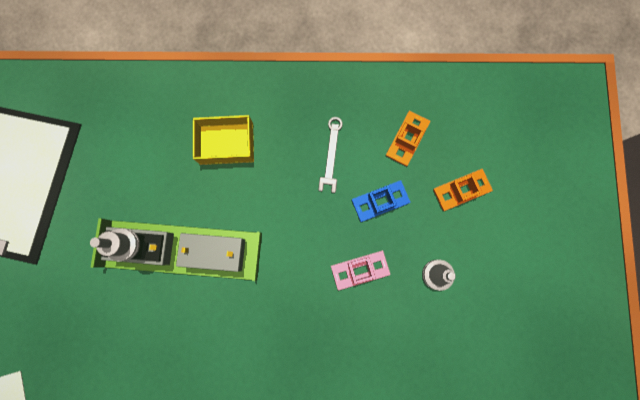

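View pics/side1.png

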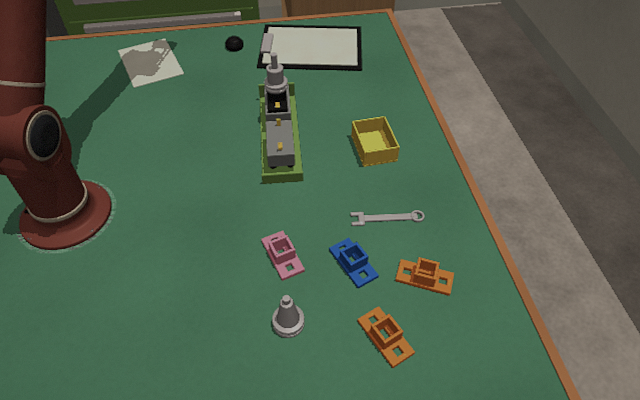

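Top view: the candidates are blue (381,201), orange (409,138) and (463,190), pink (361,270), and the fitted black pocket (152,247). I choose blue at (381,201). The empty carrier is at (209,252), with hooks at (184,251) and (231,254).

Run:
```python
from h import *
for n in ['top','side']:
    c=load(n);W=world(c);col=c['color'].astype(int);r,g,b=col[...,0],col[...,1],col[...,2]
    m=(b>r*1.6)&(b>g*1.4)&(b>60)&(c['range_z']>0)
    P=W[m]; P=P[(P[:,0]>.4)&(P[:,1]<0)]
    print(n,len(P),np.histogram(P[:,2],bins=np.arange(-.01,.06,.005)))
    for lo,hi,nm in [(.004,.014,'flange'),(.033,.045,'collar')]:
        Q=P[(P[:,2]>lo)&(P[:,2]<hi)]
        rc=cv2.minAreaRect((Q[:,:2]*1000).astype(np.float32)); print(nm,len(Q),rc,np.median(Q[:,2]))
    # carrier top
    k=np.ptp(col,axis=-1)<25
    m=k&(W[...,2]>.062)&(W[...,2]<.074)&(W[...,0]>.3)&(W[...,0]<.6)&(W[...,1]<.25)&(W[...,1]>.0)
    Q=W[m]; print('seat',len(Q),cv2.minAreaRect((Q[:,:2]*1000).astype(np.float32)),np.median(Q[:,2]),Q.mean(0))
    m=(r>1.4*b)&(r>g)&(g>b*1.3)&(W[...,2]>.070)&(W[...,2]<.1)&(W[...,0]<.6)
    nl,l,s,ce=cv2.connectedComponentsWithStats(m.astype(np.uint8))
    for i in range(1,nl):
        if s[i,4]>3: print('hook',ce[i],s[i,4],W[l==i].mean(0),W[l==i].max(0),W[l==i].min(0))
c=load('top')['color']
A=cv2.resize(c[170:230,340:420],None,fx=5,fy=5,interpolation=cv2.INTER_CUBIC)
B=cv2.resize(c[215:285,85:265],None,fx=4.4,fy=4.4,interpolation=cv2.INTER_CUBIC)[:300]
s=np.zeros((600,800,3),np.uint8);s[:300,:400]=A;s[300:300+len(B),:B.shape[1]]=B;save(s,'crop1.png')
```

```text
top 1074 (array([  0,  18,  15, 548, 198,  18,  17,  15,  18, 173,  54,   0,   0]), array([-0.01 , -0.005,  0.   ,  0.005,  0.01 ,  0.015,  0.02 ,  0.025,
        0.03 ,  0.035,  0.04 ,  0.045,  0.05 ,  0.055]))
flange 747 ((624.9451904296875, -240.8874053955078), (51.663787841796875, 114.26888275146484), 22.261756896972656) 0.009115710210738648
collar 233 ((624.6422729492188, -240.6175537109375), (43.92461395263672, 44.15425109863281), 22.32770347595215) 0.0389201555151647
seat 2273 ((512.264892578125, 147.55494689941406), (208.23904418945312, 63.8522834777832), 86.12336730957031) 0.06797911334401385 [0.51039819 0.1204929  0.06798451]
hook [153.07317073 247.14634146] 41 [0.51687536 0.20975887 0.08382843] [0.52336337 0.21775451 0.09125418] [0.51135722 0.20479602 0.0712266 ]
hook [184.28125 250.09375] 32 [0.51216874 0.14892831 0.08284674] [0.51654507 0.15609192 0.09115541] [0.50834801 0.14681529 0.07071632]
hook [229.3 254. ] 30 [0.50600456 0.06050935 0.08554902] [0.50999376 0.06640618 0.09184332] [0.50207332 0.05651764 0.07940297]
side 1081 (array([  0,   1,  36, 271, 363,  52,  51, 
[... 2303 characters left out ...]
12]
hook [ 50.57142857 206.71428571] 7 [ 0.00823849 -0.0585105   0.0950702 ] [ 0.01281499 -0.0557276   0.09708565] [ 0.0024839  -0.06132191  0.09400095]
hook [ 40.5 208. ] 4 [-0.0114501  -0.05953516  0.09594798] [-0.00681322 -0.05632037  0.09873406] [-0.01618004 -0.0626083   0.09300948]
hook [ 44.875 210.75 ] 8 [-0.00641362 -0.05985601  0.08612436] [-0.00096989 -0.05717596  0.09583041] [-0.0123771  -0.06194741  0.07647344]
hook [ 39.   210.75] 4 [-0.019059   -0.05709069  0.08532695] [-0.01681354 -0.05581699  0.08687161] [-0.02069415 -0.0582089   0.08315009]
hook [ 52.25 213.  ] 4 [ 0.00508795 -0.06037901  0.07687075] [ 0.00741323 -0.05834108  0.07920791] [ 0.00153351 -0.06389197  0.07508315]
```

View pics/crop1.png

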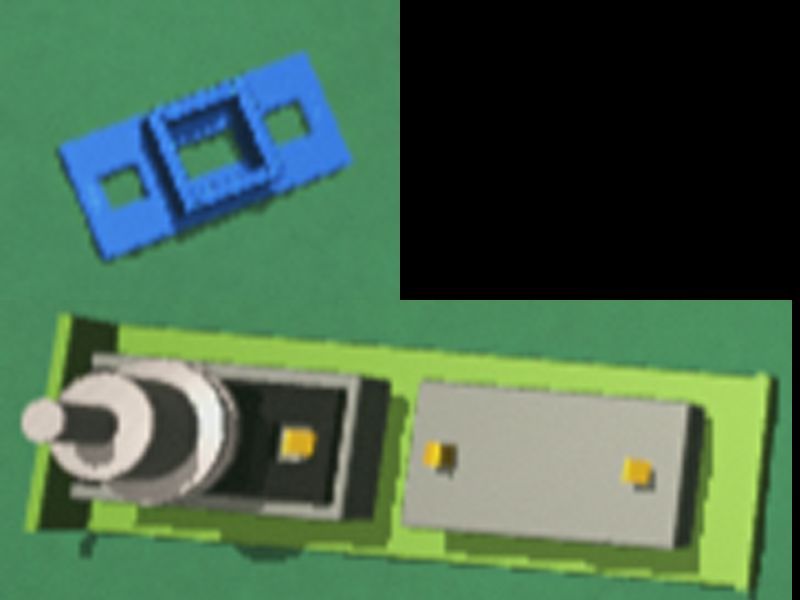

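Crop: the blue pocket is upright with its collar and two slots, so the choice holds. The carrier's two yellow hooks stand free. Measured sizes match (51.7x114, collar 44, heights 9/39 mm).

```bash
cat >> h.py <<'E'
from scipy.spatial.transform import Rotation as Rn
def d(pos,yaw,start=None,syaw=None):
    """units for one row; yaw = world angle (deg) of tool y, tool down"""
    s=robot.state();R=Rn.from_quat(s['ee_rot']);p=s['position'] if start is None else np.array(start)
    if syaw is not None:
        a=np.radians(syaw);R=Rn.from_matrix(np.c_[[np.sin(a),-np.cos(a),0],[np.cos(a),np.sin(a),0],[0,0,-1]] )
        assert R.as_matrix()[2,2]<0
    a=np.radians(yaw);y=np.array([np.cos(a),np.sin(a),0]);z=np.array([0,0,-1.]);x=np.cross(y,z)
    T=Rn.from_matrix(np.c_[x,y,z])
    return np.round(R.inv().apply(np.array(pos)-p)/.04,3),np.round(np.degrees((R.inv()*T).as_rotvec())/6,3)
E
python3 - <<'E'
from h import *
for n in ['top','side']:
    c=load(n);W=world(c);col=c['color'].astype(int)
    m=(np.ptp(col,axis=-1)<25)&(abs(W[...,2]-.069)<.005)&(abs(W[...,0]-.51)<.05)&(W[...,1]<.171)&(W[...,1]>.0)
    l=cv2.connectedComponentsWithStats(m.astype(np.uint8),connectivity=4);i=1+np.argmax(l[2][1:,4])
    Q=W[l[1]==i];print(cv2.minAreaRect((Q[:,:2]*1000).astype(np.float32)),len(Q),Q[:,2].mean())
print(d([.25,.6,.30],67.7)); print(d([.625,-.241,.30],22.3));
E
```

```text
((509.452880859375, 105.8488540649414), (124.6358413696289, 63.81999969482422), 86.12574768066406) 1922 0.06798916995578178
((508.502197265625, 105.22344970703125), (129.36117553710938, 64.85946655273438), 86.22325134277344) 871 0.0698292571106124
(array([-0.081,  0.013, -2.06 ]), array([-0.022,  0.   , -0.006]))
(array([-16.742, -15.872,  -2.022]), array([-0.021,  0.009,  7.561]))
```

Call:
send_rows([
  [[-1,0,0,-1,0,0,0],[-1,0,0,-2,0,0,0],[-1,-0.7,-0.7,-2,0,0,1],[-1,-1.4,-1.4,-2,0,0,2],[-1,-2.1,-2.1,-2,0,0,3]],
], grip_force=20)

```text
t: 0.52
position: [0.2929, 0.4906, 0.2988]
ee_rot: [0.346, 0.938, 0.0, 0.0]
wrist_force: [0.9, 0.0, -0.9]
finger_gap: 0.093
gripper_force: 0.0
```

```bash
python3 -c "
from h import *
print(d([.625,-.241,.30],22.3),robot.state()['position'])"
```

```text
(array([-18.196,  -8.505,  -0.038]), array([ 6.000e-03, -3.000e-03,  4.528e+00])) [0.29292112 0.49059742 0.29879991]
```

Call:
send_rows([
  [[-1,-0.9,-0.4,0,0,0,0.9],[-1,-1.8,-0.8,0,0,0,1.8],[-1,-2.7,-1.2,0,0,0,2.7],[-1,-3.6,-1.6,0,0,0,3.6],[-1,-4.5,-2.1,0,0,0,4.5]],
])

```text
t: 0.93
position: [0.3761, 0.3094, 0.2984]
ee_rot: [0.556, 0.831, -0.0, -0.0]
wrist_force: [1.4, 0.2, 0.6]
finger_gap: 0.093
gripper_force: 0.0
```

```bash
python3 -c "
from h import *
print(d([.625,-.241,.20],22.3),robot.state()['position'])"
```

```text
(array([-15.094,   0.503,   2.459]), array([-0.001, -0.   ,  0.021])) [0.37610029 0.30942559 0.29838498]
```

Call:
send_rows([
  [[-1,-1,0,0,0,0,0],[-1,-2,0,0,0,0,0],[-1,-3,0.1,0,0,0,0],[-1,-4,0.1,0,0,0,0],[-1,-5,0.2,0,0,0,0]],
])

```text
t: 1.35
position: [0.4597, 0.1276, 0.2986]
ee_rot: [0.554, 0.832, -0.0, -0.0]
wrist_force: [0.5, 0.9, -0.5]
finger_gap: 0.093
gripper_force: 0.0
```

Call:
send_rows([
  [[-1,-1,0,0,0,0,0],[-1,-2,0.1,0,0,0,0],[-1,-3,0.1,0,0,0,0],[-1,-4,0.1,0,0,0,0],[-1,-5,0.2,0,0,0,0]],
])

```text
t: 1.77
position: [0.5442, -0.0539, 0.2984]
ee_rot: [0.555, 0.832, -0.0, -0.001]
wrist_force: [1.3, 0.6, 0.7]
finger_gap: 0.0928
gripper_force: 0.0
```

Call:
send_rows([
  [[-1,-1,0,0.5,0,0,0],[-1,-2,0.1,1,0,0,0],[-1,-3,0.1,1.5,0,0,0],[-1,-4,0.1,2,0,0,0],[-1,-5,0.1,2.4,0,0,0]],
])

```text
t: 2.18
position: [0.6204, -0.2241, 0.2059]
ee_rot: [0.554, 0.832, 0.0, -0.001]
wrist_force: [1.0, 1.0, 1.6]
finger_gap: 0.0929
gripper_force: 0.0
```

Call:
send_rows([
  [[-1,0,0,0,0,0,0],[-1,0,0,0,0,0,0]],
])

```text
t: 2.35
position: [0.6188, -0.2259, 0.2052]
ee_rot: [0.556, 0.831, -0.001, -0.002]
wrist_force: [0.4, 1.6, -0.2]
finger_gap: 0.093
gripper_force: 0.0
```

```bash
python3 -c "
from h import *
c=cam('wrist');save(c['color'],'w1.png');W=world(c)
col=c['color'].astype(int);r,g,b=col[...,0],col[...,1],col[...,2]
m=(b>r*1.6)&(b>g*1.4)&(b>60)&(c['range_z']>0);P=W[m]
for lo,hi in [(.004,.014),(.034,.044)]:
    Q=P[(P[:,2]>lo)&(P[:,2]<hi)&(np.hypot(P[:,0]-.625,P[:,1]+.241)<.08)];print(len(Q),cv2.minAreaRect((Q[:,:2]*1000).astype(np.float32)),np.median(Q[:,2]))
print(d([.6248,-.2408,.012],22.3),robot.state()['position'])"
```

```text
2180 ((625.1852416992188, -241.7799835205078), (51.37453842163086, 114.283203125), 22.319555282592773) 0.009462852344877731
760 ((625.4126586914062, -241.546875), (43.93359375, 44.324283599853516), 22.407360076904297) 0.039277592699210134
(array([-0.458, -0.043,  4.866]), array([-0.017, -0.018,  0.047])) [ 0.61982274 -0.22344248  0.20667467]
```

View pics/w1.png

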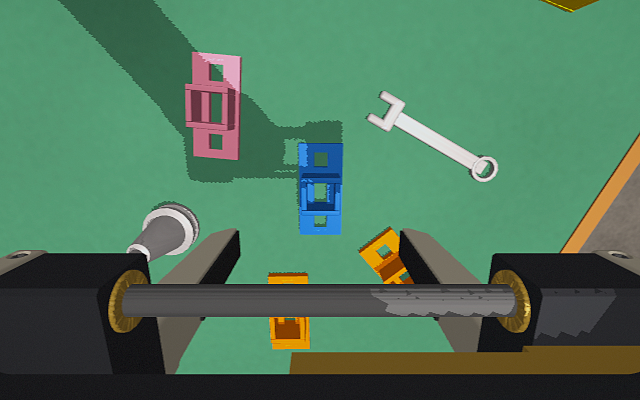

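Wrist view: the blue pocket is at (320,190), with its long axis along the image's vertical as intended, and no neighbour is in the fingers' way.

Call:
send_rows([
  [[-1,-0.46,-0.04,0.8,0,0,0],[-1,-0.46,-0.04,1.6,0,0,0],[-1,-0.46,-0.04,2.4,0,0,0],[-1,-0.46,-0.04,3.2,0,0,0],[-1,-0.46,-0.04,3.6,0,0,0]],
])

```text
t: 2.82
position: [0.6247, -0.2367, 0.0611]
ee_rot: [0.553, 0.833, 0.001, -0.003]
wrist_force: [-0.4, 0.1, -0.5]
finger_gap: 0.0928
gripper_force: 0.0
```

Call:
send_rows([
  [[-1,0,0,0,0,0,0],[-1,0,0,0,0,0,0],[-1,0,0,0,0,0,0]],
])

```text
t: 3.07
position: [0.6277, -0.2402, 0.0664]
ee_rot: [0.554, 0.833, 0.001, 0.002]
wrist_force: [-1.2, -0.1, 0.2]
finger_gap: 0.0931
gripper_force: 0.0
```

```bash
cat >> h.py <<'E'
def dm(pos,yaw,n=6):
    a=[]; 
    for _ in range(n):
        robot.read_camera('top'); a.append(np.r_[d(pos,yaw)[0],d(pos,yaw)[1],robot.state()['position'],robot.state()['wrist_force']])
    print(np.round(np.mean(a,0),4),'sd',np.round(np.std(a,0)[:9],4))
E
python3 -c "
from h import *
dm([.625,-.2413,.012],22.3)"
```

```text
[ 0.0157 -0.0588  1.352   0.0252  0.0225  0.0667  0.6272 -0.2409  0.0661
 -0.2145 -0.2179 -0.2241] sd [0.0037 0.0122 0.0138 0.0076 0.0065 0.0039 0.0004 0.0001 0.0006]
```

Call:
send_rows([
  [[-1,0,-0.06,0.4,0,0,0],[-1,0,-0.06,0.8,0,0,0],[-1,0,-0.06,1.1,0,0,0],[-1,0,-0.06,1.25,0,0,0],[-1,0,-0.06,1.35,0,0,0]],
])

```text
t: 3.78
position: [0.6234, -0.2415, 0.009]
ee_rot: [0.554, 0.832, -0.0, -0.001]
wrist_force: [1.1, -0.6, 0.5]
finger_gap: 0.093
gripper_force: 0.0
```

```bash
python3 -c "
from h import *
dm([.625,-.2413,.012],22.3)"
```

```text
[ 0.0033  0.0272 -0.047   0.002   0.0035  0.0617  0.624  -0.2418  0.0101
 -0.2549  0.058   0.115 ] sd [0.009  0.0074 0.0192 0.008  0.0085 0.0005 0.0004 0.0002 0.0008]
```

Call:
send_rows([
  [[-1,0,0.03,-0.03,0,0,0.06],[1,0,0.03,-0.03,0,0,0.06],[1,0,0.03,-0.03,0,0,0.06],[1,0,0.03,-0.03,0,0,0.06],[1,0,0.03,-0.03,0,0,0.06]],
], grip_force=45)

```text
t: 4.5
position: [0.6249, -0.2413, 0.0113]
ee_rot: [0.557, 0.831, -0.0, 0.0]
wrist_force: [-0.2, -1.0, 0.7]
finger_gap: 0.071
gripper_force: 0.0
```

Call:
send_rows([
  [[1,0,0,0,0,0,0],[1,0,0,0,0,0,0],[1,0,0,0,0,0,0],[1,0,0,0,0,0,0]],
])

```text
t: 4.83
position: [0.625, -0.2412, 0.0112]
ee_rot: [0.557, 0.831, 0.0, 0.0]
wrist_force: [1.3, 0.5, -1.1]
finger_gap: 0.0442
gripper_force: 0.4
```

```bash
python3 -c "
from h import *
dm([.625,-.2413,.012],22.3);print(robot.state())"
```

```text
[-0.0027 -0.001  -0.021   0.0008  0.0007  0.0025  0.625  -0.2412  0.0112
  0.15    0.1281 -0.4481] sd [0.0005 0.0006 0.     0.0004 0.0005 0.0005 0.     0.     0.    ]
{'t': 5.1333, 'joint_pos': array([ 0.17511686,  0.89468422,  0.29212656,  1.5462544 , -0.3356935 ,
        0.75036282,  1.00050951]), 'joint_velocities': array([ 0.00044777, -0.00040303, -0.00014143, -0.00100462,  0.00194714,
        0.00070643, -0.0002203 ]), 'effort': array([ 1.31760570e-01, -5.10823560e+01,  4.76605117e+00, -1.17998332e+01,
        2.44168140e-02,  1.56862568e-01, -1.11963489e-02]), 'position': array([ 0.62501075, -0.24117944,  0.01116198]), 'ee_rot': array([5.56884674e-01, 8.30589825e-01, 1.01731712e-05, 4.21149441e-05]), 'wrist_force': array([-0.09673371, -0.7437934 , -1.27267374]), 'wrist_torque': array([-0.05514958, -0.03243985,  0.00633633]), 'gripper_force': 44.99828517436981, 'finger_gap': 0.04383548250540917}
```

Call:
send_rows([
  [[1,0,0,-0.3,0,0,0],[1,0,0,-1,0,0,0],[1,0,0,-1.8,0,0,0],[1,0,0,-2.6,0,0,0],[1,0,0,-3.4,0,0,0]],
])

```text
t: 5.55
position: [0.6242, -0.2412, 0.149]
ee_rot: [0.557, 0.83, -0.0, -0.0]
wrist_force: [0.3, -0.0, -1.3]
finger_gap: 0.0435
gripper_force: 45.0
```

```bash
python3 -c "
from h import *
dm([.509,.1055,.15],-3.9,2);print(robot.state()['gripper_force'])"
```

```text
[ 9.204   0.55    0.0635  0.1045  0.0685  4.3655  0.6283 -0.2435  0.1558
  1.234  -1.0992  0.8616] sd [0.002  0.     0.0315 0.0005 0.0015 0.0005 0.     0.0001 0.0012]
44.99805986881256
```

Call:
send_rows([
  [[1,0.6,0,0,0,0,0.4],[1,1.4,0.1,0,0,0,0.9],[1,2.2,0.1,0,0,0,1.4],[1,3,0.2,0,0,0,1.9],[1,3.8,0.2,0,0,0,2.4]],
])

```text
t: 6.07
position: [0.5736, -0.0957, 0.1466]
ee_rot: [0.658, 0.753, -0.0, -0.001]
wrist_force: [0.5, 0.7, -2.0]
finger_gap: 0.0437
gripper_force: 45.0
```

```bash
python3 -c "
from h import *
dm([.509,.1055,.15],-3.9,2)"
```

```text
[ 4.9995 -0.8505 -0.0535 -0.061  -0.0855  2.0315  0.5715 -0.0875  0.1458
 -0.9676  3.4451 -1.9471] sd [0.0415 0.0025 0.0065 0.008  0.0145 0.0175 0.0007 0.0015 0.0001]
```

Call:
send_rows([
  [[1,1,-0.2,0,0,0,0.5],[1,2,-0.4,0,0,0,1],[1,3,-0.6,0,0,0,1.5],[1,4,-0.75,0,0,0,1.9],[1,4.7,-0.85,0,0,0,2]],
])

```text
t: 6.58
position: [0.5129, 0.0877, 0.1466]
ee_rot: [0.731, 0.682, -0.0, -0.002]
wrist_force: [0.7, 0.3, -1.8]
finger_gap: 0.0436
gripper_force: 45.0
```

Call:
send_rows([
  [[1,0,0,0,0,0,0],[1,0,0,0,0,0,0],[1,0,0,0,0,0,0],[1,0,0,0,0,0,0],[1,0,0,0,0,0,0]],
])

```text
t: 7.0
position: [0.5155, 0.0818, 0.1473]
ee_rot: [0.733, 0.68, -0.0, 0.0]
wrist_force: [-0.0, 0.2, -1.6]
finger_gap: 0.0435
gripper_force: 45.0
```

Run:
```python
from h import *
dm([.509,.1055,.15],-3.9,4)
for n in ['top','side']:
    c=cam(n);W=world(c);col=c['color'].astype(int);r,g,b=col[...,0],col[...,1],col[...,2]
    m=(b>r*1.5)&(b>g*1.3)&(b>40)&(c['range_z']>0)&(W[...,2]>.08)
    l=cv2.connectedComponentsWithStats(m.astype(np.uint8));print(l[2][1:][l[2][1:,4]>20])
    P=W[m];Q=P[abs(P[:,2]-.148)<.005];print(n,len(P),len(Q),np.median(Q,0),cv2.minAreaRect((Q[:,:2]*1000).astype(np.float32)))
    print(np.histogram(P[:,2],bins=np.arange(.12,.2,.005)))
a=load('top')['color'][180:300,100:280];b=load('side')['color'][60:180,200:360]
s=np.zeros((600,800,3),np.uint8);A=cv2.resize(a,None,fx=2.5,fy=2.5);B=cv2.resize(b,None,fx=2.5,fy=2.5)
s[:300,:450]=A;s[300:,:400]=B;c=cam('wrist')['color'];s[300:,400:]=cv2.resize(c,(400,300));save(s,'hov.png')
```

```text
[ 5.6000e-01 -2.0030e-01 -6.9800e-02  1.2000e-03  4.5000e-03 -5.4500e-02
  5.1530e-01  8.2600e-02  1.4720e-01  1.2310e-01 -1.9030e-01 -1.4612e+00] sd [0.0089 0.0026 0.0004 0.0011 0.0018 0.0056 0.0001 0.0004 0.    ]
[[204 234   3  10  26]
 [209 235  35  31 804]
 [201 253   4   8  24]]
top 854 574 [0.51185352 0.04653691 0.14543814] ((513.3756103515625, 60.27070236206055), (69.27153015136719, 51.746337890625), 84.74983215332031)
(array([  0,   0,   0,  13, 244, 361,  16,  19,  24,  20,  69,  80,   0,
         0,   0,   1]), array([0.12 , 0.125, 0.13 , 0.135, 0.14 , 0.145, 0.15 , 0.155, 0.16 ,
       0.165, 0.17 , 0.175, 0.18 , 0.185, 0.19 , 0.195, 0.2  ]))
[[270 102  23  37 718]]
side 718 290 [0.50999042 0.04700281 0.14723662] ((511.466796875, 61.96721649169922), (80.1093521118164, 49.32780075073242), 87.49105834960938)
(array([  0,   0,   0,  16,  73, 213,  54,  64,  51,  54,  68, 115,   4,
         3,   1,   2]), array([0.12 , 0.125, 0.13 , 0.135, 0.14 , 0.145, 0.15 , 0.155, 0.16 ,
       0.165, 0.17 , 0.175, 0.18 , 0.185, 0.19 , 0.195, 0.2  ]))
```

View pics/hov.png

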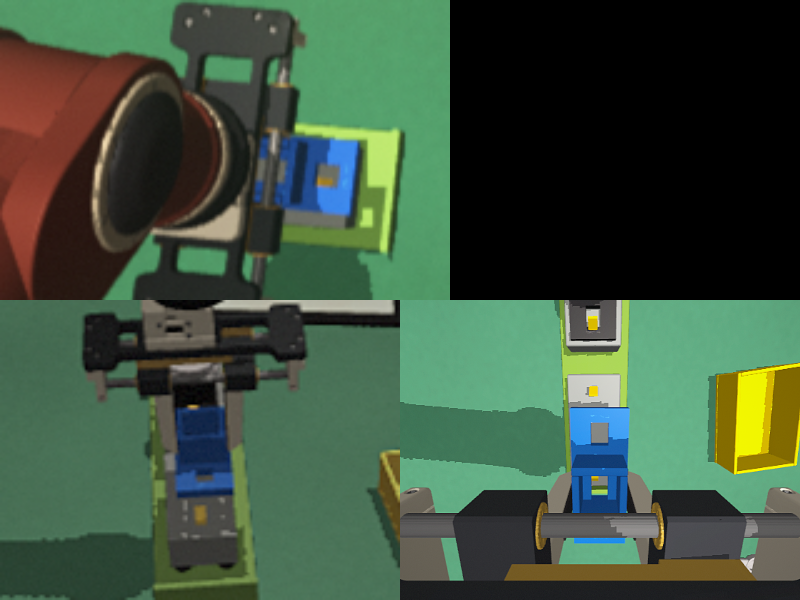

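The pocket is held level and parallel to the carrier. It is still about 23 mm short along +y, and the +y hook shows in the wrist view ahead of the pocket.

Call:
send_rows([
  [[1,0.3,-0.1,0,0,0,-0.05],[1,0.56,-0.2,0.2,0,0,-0.05],[1,0.56,-0.2,0.4,0,0,-0.05],[1,0.56,-0.2,0.5,0,0,-0.05],[1,0.56,-0.2,0.5,0,0,-0.05]],
])

```text
t: 7.77
position: [0.5075, 0.1071, 0.1256]
ee_rot: [0.73, 0.684, -0.002, -0.001]
wrist_force: [-0.2, -1.7, -1.6]
finger_gap: 0.0438
gripper_force: 45.0
```

Call:
send_rows([
  [[1,0,0,0,0,0,0],[1,0,0,0,0,0,0],[1,0,0,0,0,0,0],[1,0,0,0,0,0,0],[1,0,0,0,0,0,0]],
])

```text
t: 8.18
position: [0.5089, 0.1067, 0.1274]
ee_rot: [0.73, 0.683, 0.0, 0.0]
wrist_force: [-0.1, 0.1, -2.2]
finger_gap: 0.0438
gripper_force: 45.0
```

```bash
cat > m.py <<'E'
from h import *
dm([.509,.1055,.128],-3.9,3)
c=cam('wrist');W=world(c);np.save('pics/W.npy',W)
col=c['color'].astype(int);r,g,b=col[...,0],col[...,1],col[...,2];z=robot.state()['position'][2]
m=(b>r*1.5)&(b>g*1.3)&(b>40)&(c['range_z']>0)&(W[...,2]>.08)
P=W[m];Q=P[abs(P[:,2]-(z-.0022))<.006];print('flange z',np.median(Q[:,2]),len(Q),cv2.minAreaRect((Q[:,:2]*1000).astype(np.float32)))
u=np.radians(86.1);ey=np.array([np.cos(u),np.sin(u)]);ex=np.array([np.sin(u),-np.cos(u)])
def span(name,P,ylo,yhi):
    p=P[:,:2]-[.509,.1055];X=p@ex*1000;Y=p@ey*1000
    k=(Y>ylo)&(Y<yhi)
    out=[]
    for a in np.arange(ylo,yhi,3):
        q=X[(Y>=a)&(Y<a+3)]
        if len(q)>8: out.append((a,q.min(),q.max(),(q.min()+q.max())/2,len(q)))
    print(name,'Ymax',np.percentile(Y,99.5),'Ymin',np.percentile(Y,.5));print(np.round(out,1))
span('flange',Q,-70,70)
g2=(np.ptp(col,axis=-1)<30)&(abs(W[...,2]-.068)<.004)&(abs(W[...,0]-.509)<.06)&(W[...,1]<.172)&(W[...,1]>.0)
span('seat',W[g2],40,70)
h=(r>1.4*b)&(g>b*1.3)&(W[...,2]>.080)&(W[...,2]<.096)&(abs(W[...,0]-.509)<.03)
l=cv2.connectedComponentsWithStats(h.astype(np.uint8))
for i in range(1,l[0]):
    if l[2][i,4]>10:
        q=W[l[1]==i];p=q[:,:2]-[.509,.1055];print('hook',l[3][i],l[2][i,4],q.mean(0),'X',np.ptp(p@ex),np.median(p@ex),'Y',(p@ey).min(),(p@ey).max(),q[:,2].max())
E
python3 m.py; python3 -c "
from h import *
save(load('wrist')['color'],'w3.png')"
```

```text
[-3.1000e-02  6.7000e-03 -1.5700e-02  2.7000e-03 -1.0000e-03  1.5700e-02
  5.0880e-01  1.0680e-01  1.2740e-01 -2.7700e-02  1.5200e-01 -2.0613e+00] sd [0.0008 0.0012 0.0012 0.0009 0.     0.0005 0.     0.     0.    ]
flange z 0.12574100487996182 7146 ((508.1388244628906, 105.543212890625), (114.57476043701172, 51.715476989746094), 86.14667510986328)
flange Ymax 57.158716120114214 Ymin -56.31593519144814
[[-5.80e+01 -2.62e+01  2.50e+01 -6.00e-01  1.67e+02]
 [-5.50e+01 -2.62e+01  2.49e+01 -7.00e-01  3.29e+02]
 [-5.20e+01 -2.60e+01  2.48e+01 -6.00e-01  6.80e+01]
 [-1.90e+01 -1.67e+01  1.57e+01 -5.00e-01  1.19e+02]
 [-1.60e+01 -1.67e+01  1.57e+01 -5.00e-01  3.73e+02]
 [-1.30e+01 -1.66e+01  1.55e+01 -5.00e-01  1.24e+02]
 [-1.00e+01 -1.66e+01  1.55e+01 -6.00e-01  1.34e+02]
 [-7.00e+00 -1.66e+01  1.55e+01 -5.00e-01  1.33e+02]
 [-4.00e+00 -1.66e+01  1.55e+01 -5.00e-01  1.30e+02]
 [-1.00e+00 -1.66e+01  1.56e+01 -5.00e-01  1.40e+02]
 [ 2.00e+00 -1.65e+01  1.55e+01 -5.00e-01  1.13e+02]
 [ 1.40e+01 -2.63e+01  2.47e+01 -8.00e-01  2.10e+01]
 [ 1.70e+01 -2.62e+01  2.47e+01 -8.00e-01  4.70e+01]
 [ 2.0
[... 426 characters left out ...]
+01 -2.65e+01  2.46e+01 -1.00e+00  3.35e+02]
 [ 4.70e+01 -2.63e+01  2.45e+01 -9.00e-01  4.99e+02]
 [ 5.00e+01 -2.65e+01  2.49e+01 -8.00e-01  5.11e+02]
 [ 5.30e+01 -2.66e+01  2.49e+01 -9.00e-01  5.26e+02]
 [ 5.60e+01 -2.66e+01  2.47e+01 -9.00e-01  3.17e+02]]
seat Ymax 61.82016262324813 Ymin -39.83417957702634
[[ 5.20e+01 -3.14e+01  3.26e+01  6.00e-01  2.66e+02]
 [ 5.50e+01 -3.23e+01  3.26e+01  1.00e-01  3.57e+02]
 [ 5.80e+01 -3.22e+01  3.24e+01  1.00e-01  3.58e+02]
 [ 6.10e+01 -3.13e+01  3.23e+01  5.00e-01  1.75e+02]]
hook [321.39930556  61.64583333] 288 [0.5165906  0.20970118 0.08659868] X 0.009701730099042856 0.0002746339623023441 Y 0.09977231484417728 0.10923900167150824 0.0921210074988448
```

View pics/w3.png

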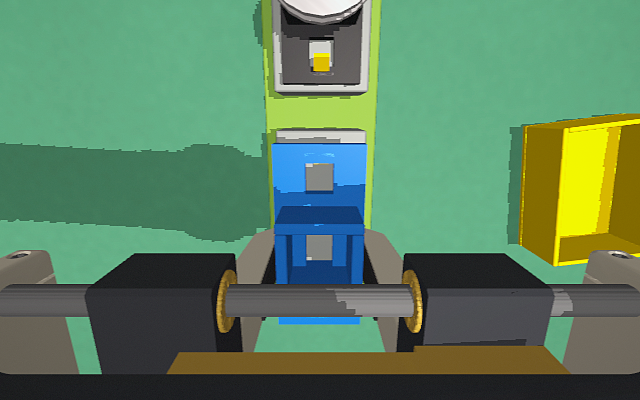

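Wrist view: carrier (305,137) and pocket are parallel. The pocket sits about 1 mm too far in −x. I'll correct that and descend.

Call:
send_rows([
  [[1,-0.005,0.027,0.2,0,0,0.01],[1,-0.005,0.027,0.4,0,0,0.01],[1,-0.005,0.027,0.5,0,0,0.01],[1,-0.005,0.027,0.5,0,0,0.01],[1,-0.005,0.027,0.5,0,0,0.01]],
])

```text
t: 8.8
position: [0.5094, 0.1064, 0.1066]
ee_rot: [0.731, 0.683, -0.001, -0.0]
wrist_force: [-0.9, 0.3, -1.0]
finger_gap: 0.0439
gripper_force: 45.0
```

Call:
send_rows([
  [[1,0,0,0,0,0,0],[1,0,0,0,0,0,0],[1,0,0,0,0,0,0]],
])

```text
t: 9.05
position: [0.51, 0.1066, 0.1074]
ee_rot: [0.73, 0.683, 0.0, 0.0]
wrist_force: [0.1, 0.8, -1.2]
finger_gap: 0.0437
gripper_force: 45.0
```

```bash
python3 m.py | grep -v '^ \['
```

```text
[-2.9700e-02 -2.0300e-02 -5.1500e-01  4.0000e-03 -1.0000e-03  8.7000e-03
  5.0990e-01  1.0660e-01  1.0740e-01 -1.0830e-01 -7.3800e-02 -1.3679e+00] sd [0.0005 0.0009 0.0008 0.0008 0.     0.0005 0.     0.     0.    ]
flange z 0.105780123699317 7191 ((509.5527648925781, 105.36288452148438), (114.55830383300781, 52.38041687011719), 86.07831573486328)
flange Ymax 57.05936205520715 Ymin -56.395709261556355
[[-5.80e+01 -2.52e+01  2.60e+01  4.00e-01  1.75e+02]
seat Ymax 61.92176934968327 Ymin -30.044238772427857
[[ 4.00e+01 -8.50e+00  3.28e+01  1.21e+01  1.30e+01]
hook [319.41899441  55.6396648 ] 358 [0.51652236 0.20963261 0.08657959] X 0.009830388405460836 0.00018963931803974533 Y 0.09962375380985308 0.10914899105065826 0.09162473329656992
hook [319.5 166. ] 80 [0.51246093 0.14769331 0.08983289] X 0.009130989605810175 0.0005827263791178088 Y 0.0406930288970133 0.04365020553603321 0.09156916617277391
```

Call:
send_rows([
  [[1,0,0,0.1,0,0,0],[1,0,0,0.2,0,0,0],[1,0,0,0.25,0,0,0],[1,0,0,0.3,0,0,0],[1,0,0,0.3,0,0,0]],
])

```text
t: 9.67
position: [0.5094, 0.1066, 0.0946]
ee_rot: [0.73, 0.683, -0.001, -0.0]
wrist_force: [-1.1, 0.6, -0.3]
finger_gap: 0.0434
gripper_force: 45.0
```

Call:
send_rows([
  [[1,0,0,0.05,0,0,0],[1,0,0,0.1,0,0,0],[1,0,0,0.1,0,0,0],[1,0,0,0.1,0,0,0]],
])

```text
t: 10.0
position: [0.5097, 0.1066, 0.0911]
ee_rot: [0.73, 0.683, -0.0, -0.0]
wrist_force: [-0.2, 0.2, -1.2]
finger_gap: 0.0436
gripper_force: 45.0
```

Call:
send_rows([
  [[1,0,0,0.04,0,0,0],[1,0,0,0.08,0,0,0],[1,0,0,0.1,0,0,0],[1,0,0,0.1,0,0,0]],
])

```text
t: 10.33
position: [0.5104, 0.1065, 0.0878]
ee_rot: [0.731, 0.683, 0.001, 0.0]
wrist_force: [-0.5, -0.8, 4.4]
finger_gap: 0.0433
gripper_force: 45.0
```

Call:
send_rows([
  [[1,0,0,0.02,0,0,0],[1,0,0,0.04,0,0,0],[1,0,0,0.05,0,0,0],[1,0,0,0.05,0,0,0]],
])

```text
t: 10.67
position: [0.5107, 0.1065, 0.0862]
ee_rot: [0.731, 0.683, 0.001, 0.001]
wrist_force: [-1.1, -0.5, 7.2]
finger_gap: 0.0436
gripper_force: 45.0
```

Call:
send_rows([
  [[1,0,0,0.02,0,0,0],[1,0,0,0.04,0,0,0],[1,0,0,0.05,0,0,0],[1,0,0,0.05,0,0,0]],
])

```text
t: 11.0
position: [0.5109, 0.1065, 0.0845]
ee_rot: [0.731, 0.683, 0.001, 0.001]
wrist_force: [-1.6, -0.0, 9.8]
finger_gap: 0.0438
gripper_force: 45.0
```

Call:
send_rows([
  [[1,0,0,0.02,0,0,0],[1,0,0,0.04,0,0,0],[1,0,0,0.04,0,0,0]],
])

```text
t: 11.25
position: [0.5112, 0.1065, 0.0832]
ee_rot: [0.731, 0.683, 0.001, 0.001]
wrist_force: [-1.8, 0.3, 11.8]
finger_gap: 0.044
gripper_force: 45.0
```

```bash
python3 m.py | grep -v '^ \['; python3 -c "
from h import *
print(robot.state()['wrist_torque'])"
```

```text
[-2.67000e-02 -5.00000e-02 -1.11800e+00  3.10000e-02 -1.07000e-02
  5.00000e-03  5.11200e-01  1.06500e-01  8.33000e-02 -1.50470e+00
 -8.70000e-02  1.01887e+01] sd [0.0005 0.     0.     0.     0.0005 0.     0.     0.     0.    ]
flange z 0.08181190100737049 6916 ((510.9107666015625, 105.45584106445312), (114.02515411376953, 52.08497619628906), 86.19951629638672)
flange Ymax 56.940280363514646 Ymin -56.33603850709527
[[-58.  -23.9  27.3   1.7 177. ]
seat Ymax 61.825722069292276 Ymin -19.64835063667676
[[ 4.00e+01 -3.18e+01  3.30e+01  6.00e-01  9.20e+01]
hook [316.675       46.36041667] 480 [0.51653136 0.20961857 0.08654936] X 0.009828670825285936 0.0005765555917033994 Y 0.09962448309903389 0.10924887325312405 0.09204310807052049
hook [317.09019608 170.66666667] 255 [0.51250921 0.14817326 0.08475274] X 0.009902761653683964 0.0005524458942119386 Y 0.03931349477371128 0.046024767385971464 0.08849936949142817
[-0.13108842  0.39401806  0.00811964]
```

Call:
send_rows([
  [[1,0,-0.03,0.02,0.03,0,0],[1,0,-0.03,0.04,0.03,0,0],[1,0,-0.03,0.05,0.03,0,0],[1,0,-0.03,0.05,0.03,0,0]],
])

```text
t: 11.78
position: [0.5112, 0.1065, 0.0819]
ee_rot: [0.731, 0.683, 0.001, 0.001]
wrist_force: [-0.6, 0.2, 13.2]
finger_gap: 0.0437
gripper_force: 45.0
```

Call:
send_rows([
  [[1,0,0,0.02,0,0,0],[1,0,0,0.04,0,0,0],[1,0,0,0.04,0,0,0]],
])

```text
t: 12.03
position: [0.5114, 0.1065, 0.0805]
ee_rot: [0.731, 0.683, 0.002, 0.001]
wrist_force: [-0.9, -0.5, 14.9]
finger_gap: 0.0433
gripper_force: 45.0
```

```bash
python3 m.py | grep -v '^ \['
```

```text
[-2.77000e-02 -5.50000e-02 -1.18600e+00  3.10000e-02 -1.60000e-02
  2.70000e-03  5.11400e-01  1.06500e-01  8.06000e-02 -6.77000e-01
 -3.27300e-01  1.42903e+01] sd [0.0005 0.     0.     0.     0.     0.0005 0.     0.     0.    ]
flange z 0.08055576614975454 851 ((511.2434997558594, 106.24080657958984), (112.37146759033203, 51.264801025390625), 86.13896179199219)
flange Ymax 57.03952005989587 Ymin -54.475455381730335
[[-55.  -16.4  26.6   5.1  15. ]
seat Ymax 61.42183349356466 Ymin -18.558401858897714
[[ 4.00e+01 -3.13e+01  3.27e+01  7.00e-01  5.90e+01]
hook [316.22307692  44.99423077] 520 [0.51658702 0.20968555 0.08659204] X 0.00980313250904839 0.0003972549584345995 Y 0.09972599463096452 0.10945418806587631 0.09148188930139775
hook [316.42738589 172.73443983] 241 [0.51233885 0.14736369 0.08375207] X 0.009319186591622949 0.00078312444701971 Y 0.03839931997434206 0.046168399595951364 0.08764267447358642
```

Call:
send_rows([
  [[1,0,-0.03,0.02,0,0,0],[1,0,-0.03,0.04,0,0,0],[1,0,-0.03,0.05,0,0,0],[1,0,-0.03,0.05,0,0,0]],
])

```text
t: 12.57
position: [0.5114, 0.1065, 0.0791]
ee_rot: [0.731, 0.683, 0.003, 0.001]
wrist_force: [-0.4, -0.8, 16.8]
finger_gap: 0.0439
gripper_force: 45.0
```

Call:
send_rows([
  [[1,0,0,0.02,0,0,0],[1,0,0,0.03,0,0,0],[1,0,0,0.03,0,0,0]],
])

```text
t: 12.82
position: [0.5114, 0.1065, 0.0781]
ee_rot: [0.731, 0.683, 0.003, 0.001]
wrist_force: [-0.2, 0.9, 18.1]
finger_gap: 0.044
gripper_force: 45.0
```

Call:
send_rows([
  [[1,0,0,0.01,0.05,0,0],[1,0,0,0.02,0.05,0,0],[1,0,0,0.025,0.05,0,0],[1,0,0,0.025,0.05,0,0]],
])

```text
t: 13.15
position: [0.5115, 0.1065, 0.0774]
ee_rot: [0.731, 0.683, 0.001, -0.0]
wrist_force: [-1.3, -1.5, 19.8]
finger_gap: 0.0436
gripper_force: 45.0
```

```bash
sed -i 's/\[...,2\]>.08)$/[...,2]>.06)/' m.py; python3 m.py | grep -v '^ \['; python3 -c "
from h import *
save(load('wrist')['color'],'w5.png')"
```

```text
[-2.67000e-02 -5.90000e-02 -1.26370e+00  7.70000e-03 -2.20000e-02
  3.00000e-04  5.11500e-01  1.06500e-01  7.75000e-02 -1.20670e+00
 -3.60800e-01  1.96839e+01] sd [0.0005 0.     0.0005 0.0005 0.     0.0005 0.     0.     0.    ]
flange z 0.07596598010255881 7243 ((512.613037109375, 127.85140991210938), (160.73789978027344, 51.91816329956055), 86.06892395019531)
flange Ymax 57.04315652500516 Ymin -56.72135584868654
[[-58.  -23.6  27.7   2.  225. ]
seat Ymax 60.43219260504243 Ymin -15.579162449452012
[]
hook [316.02471483  44.09125475] 526 [0.51659259 0.20949776 0.0864534 ] X 0.009775039092970651 0.0005011690176303211 Y 0.09963845573438186 0.1091922363606646 0.09174082200614789
hook [316.38190955 175.88944724] 199 [0.51230591 0.14602457 0.08264917] X 0.009192950849069619 0.0003523336435389097 Y 0.03754855412596999 0.04400570858216076 0.08555725954134169
```

Call:
send_rows([
  [[1,0,-0.03,0.01,0,0.02,0],[1,0,-0.03,0.02,0,0.02,0],[1,0,-0.03,0.02,0,0.02,0],[1,0,-0.03,0.02,0,0.02,0]],
])

```text
t: 13.68
position: [0.5113, 0.1066, 0.0759]
ee_rot: [0.731, 0.683, 0.003, -0.0]
wrist_force: [2.0, -0.6, 8.0]
finger_gap: 0.0435
gripper_force: 45.0
```

Run:
```python
from h import *
dm([.509,.1055,.128],-3.9,2)
s=robot.state();print(s['wrist_force'],s['wrist_torque'])
c=cam('wrist')['color'];b=cam('side')['color'];a=cam('top')['color']
s=np.zeros((600,800,3),np.uint8)
s[:300,:400]=cv2.resize(c[110:260,220:420],(400,300));s[:300,400:]=cv2.resize(b[80:170,220:340],(400,300));s[300:,:400]=cv2.resize(a[200:290,150:270],(400,300));save(s,'click.png')
for n in ['wrist','side','top']:
    c=load(n);W=world(c);col=c['color'].astype(int);r,g,b=col[...,0],col[...,1],col[...,2]
    m=(b>r*1.5)&(b>g*1.3)&(b>40)&(abs(W[...,2]-.0735)<.006)&(W[...,1]>.0)&(W[...,1]<.18);P=W[m]
    A=np.c_[P[:,:2]-[.51,.106],np.ones(len(P))];print(n,len(P),np.linalg.lstsq(A,P[:,2],rcond=None)[0])
    h=(r>1.4*b)&(g>b*1.3)&(W[...,2]>.070)&(W[...,2]<.096)&(abs(W[...,0]-.509)<.03)&(W[...,1]<.18)
    l=cv2.connectedComponentsWithStats(h.astype(np.uint8))
    for i in range(1,l[0]):
        if l[2][i,4]>6: q=W[l[1]==i];print(' hook',l[3][i],len(q),q.mean(0),q.min(0),q.max(0))
```

```text
[-2.5500e-02 -5.2500e-02 -1.3070e+00  3.2000e-02 -3.5000e-02 -3.0000e-03
  5.1140e-01  1.0660e-01  7.5700e-02  1.4598e+00 -4.0660e-01  9.3506e+00] sd [0.0005 0.0005 0.001  0.     0.     0.     0.     0.     0.    ]
[ 1.39773152 -0.51288012  9.35829049] [ 0.02726049 -0.66212412  0.00553355]
wrist 7120 [-0.00412594 -0.00297477  0.07452878]
 hook [316.5902965  167.92722372] 371 [0.51261977 0.15078693 0.0833721 ] [0.50757027 0.14576629 0.07469937] [0.51745277 0.15546563 0.08886207]
 hook [317.  317.5] 34 [0.50673882 0.06294587 0.08689589] [0.50198192 0.06185939 0.08575596] [0.51142305 0.06383425 0.08810707]
side 268 [0.00154777 0.03329733 0.07657685]
 hook [280.         145.42307692] 26 [0.50578034 0.06009106 0.08388179] [0.50058335 0.05393361 0.0749129 ] [0.51106737 0.06529334 0.09166456]
top 497 [0.00079729 0.01086444 0.07448289]
 hook [229.4137931  253.93103448] 29 [0.50618052 0.06093196 0.08283514] [0.50210519 0.05687606 0.0757798 ] [0.5100655  0.065106   0.08825444]
```

View pics/click.png

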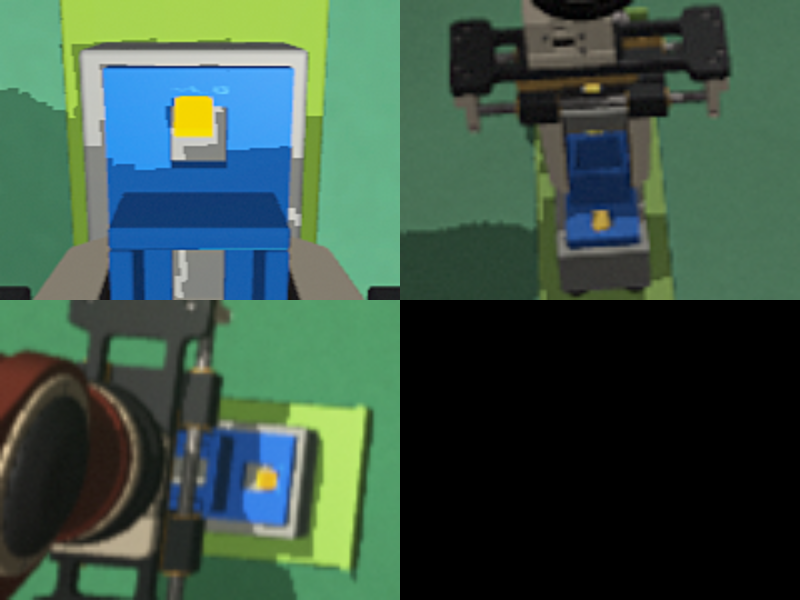

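Both hook heads are back outside the slot edges. +y at wrist (317,168) and −y at top (229,254) stand where they did when free, and the flange is level on the carrier. Both have clicked, so I'll ease off, trim x by about −1 mm, then let go.

Call:
send_rows([
  [[1,0,-0.01,-0.02,0.03,0,0],[1,0,-0.02,-0.05,0.03,0,0],[1,0,-0.03,-0.07,0.03,0,0],[1,0,-0.03,-0.07,0.03,0,0]],
])

```text
t: 14.27
position: [0.5091, 0.107, 0.0775]
ee_rot: [0.731, 0.683, 0.0, -0.002]
wrist_force: [3.3, -0.2, 5.8]
finger_gap: 0.0435
gripper_force: 45.0
```

```bash
python3 m.py | grep -v '^ \[ '
```

```text
[-3.3700e-02  5.0000e-03 -1.2700e+00 -3.0300e-02 -3.0300e-02  0.0000e+00
  5.0870e-01  1.0700e-01  7.7200e-02  4.3594e+00  6.4050e-01  5.9174e+00] sd [0.0005 0.     0.0008 0.0005 0.0005 0.0008 0.     0.     0.    ]
flange z 0.07592349897443128 7150 ((509.8118591308594, 128.34962463378906), (160.11874389648438, 51.98468780517578), 86.00408172607422)
flange Ymax 57.45714882577811 Ymin -56.310016692664
[[-5.80e+01 -2.62e+01  2.48e+01 -7.00e-01  1.70e+02]
 [-5.50e+01 -2.63e+01  2.47e+01 -8.00e-01  3.18e+02]
 [-5.20e+01 -2.68e+01  2.46e+01 -1.10e+00  1.05e+02]
 [-1.90e+01 -1.56e+01  1.47e+01 -5.00e-01  3.80e+01]
 [-1.60e+01 -1.68e+01  1.55e+01 -7.00e-01  4.30e+02]
 [-1.30e+01 -1.67e+01  1.53e+01 -7.00e-01  1.40e+02]
 [-1.00e+01 -1.68e+01  1.54e+01 -7.00e-01  1.29e+02]
 [-7.00e+00 -1.68e+01  1.54e+01 -7.00e-01  1.37e+02]
 [-4.00e+00 -1.68e+01  1.54e+01 -7.00e-01  1.27e+02]
 [-1.00e+00 -1.67e+01  1.54e+01 -7.00e-01  1.36e+02]
seat Ymax 61.51981554600114 Ymin -59.77696422773261
[[ 4.00e+01 -3.22e+01  3.32e+01  5.00e-01  1.15e+02]
hook [321.81783681  44.31499051] 527 [0.51658824 0.20963568 0.0865944 ] X 0.00995539072227191 0.0005578991412230585 Y 0.09980383713253113 0.10955684352859456 0.09214314520409977
hook [321.99152542 169.09322034] 354 [0.51283396 0.15048901 0.08517164] X 0.009616871790216409 0.000769187562722 Y 0.04053592230138906 0.04980758726920576 0.09002361806018913
hook [322.13157895 317.73684211] 38 [0.50720954 0.06293586 0.08822313] X 0.008818130895583271 0.0016142084833678026 Y -0.04391880516720414 -0.041489379364878155 0.0895234042692172
```

Call:
send_rows([
  [[1,0,0.015,-0.02,-0.03,0,0],[1,0,0.025,-0.04,-0.03,0,0],[1,0,0.025,-0.055,-0.03,0,0],[1,0,0.025,-0.055,-0.03,0,0]],
])

```text
t: 14.8
position: [0.5072, 0.1071, 0.0783]
ee_rot: [0.73, 0.683, -0.001, -0.003]
wrist_force: [4.0, 0.4, 2.3]
finger_gap: 0.0439
gripper_force: 45.0
```

```bash
python3 m.py | grep -v '^ \[ '
```

```text
[-0.034   0.0407 -1.245  -0.0557 -0.023   0.0103  0.5072  0.1071  0.0782
  5.0021  1.0049  3.7203] sd [0.     0.0005 0.     0.0005 0.     0.0005 0.     0.     0.    ]
flange z 0.07693004749348112 7110 ((508.2241516113281, 128.5604705810547), (159.99781799316406, 51.86709976196289), 86.03697967529297)
flange Ymax 57.40397075803626 Ymin -56.31826192160632
[[-58.  -27.9  23.3  -2.3 182. ]
 [-55.  -27.8  23.2  -2.3 298. ]
 [-52.  -28.2  23.1  -2.6 114. ]
 [-19.  -18.3  13.4  -2.4  31. ]
 [-16.  -18.3  13.9  -2.2 440. ]
 [-13.  -18.3  13.8  -2.3 130. ]
 [-10.  -18.3  13.8  -2.2 134. ]
seat Ymax 61.91731844235919 Ymin -59.438261398357234
[[ 4.00e+01 -3.20e+01  3.29e+01  4.00e-01  1.23e+02]
hook [325.14312977  44.79007634] 524 [0.51652247 0.20962167 0.0865428 ] X 0.009833285054631526 0.0003796169757352161 Y 0.09967948477557124 0.10924222374268469 0.09210614063407005
hook [324.50564972 168.5960452 ] 354 [0.5125853  0.15067986 0.08575012] X 0.009145475670445085 0.000266477676604937 Y 0.04048325454856342 0.04978224823779551 0.09001718281726276
hook [323.5 317.5] 32 [0.5065267  0.06293811 0.08903819] X 0.008848456593822076 0.0004235121650819608 Y -0.04340943734990296 -0.04169814630881748 0.09009454566694469
```

Call:
send_rows([
  [[1,0,0.03,-0.01,0,0,0],[1,0,0.06,-0.02,0,0,0],[1,0,0.08,-0.03,0,0,0],[1,0,0.08,-0.03,0,0,0]],
])

```text
t: 15.33
position: [0.5073, 0.1071, 0.0786]
ee_rot: [0.73, 0.683, -0.004, -0.005]
wrist_force: [0.4, 1.4, 2.2]
finger_gap: 0.0437
gripper_force: 45.0
```

```bash
python3 m.py | grep -v '^ \[ '
```

```text
[-0.0327  0.0287 -1.236  -0.1193 -0.021   0.015   0.5073  0.107   0.0786
  0.3394  1.5701  2.4526] sd [0.0005 0.0005 0.     0.0005 0.     0.     0.     0.     0.    ]
flange z 0.07734488161824903 7126 ((508.2160339355469, 128.3128204345703), (160.43006896972656, 52.093788146972656), 86.31149291992188)
flange Ymax 57.367929686650726 Ymin -56.4126372835775
[[-58.  -27.5  23.4  -2.  192. ]
 [-55.  -27.5  23.3  -2.1 320. ]
 [-52.  -28.1  23.2  -2.4  99. ]
 [-19.  -18.3  12.1  -3.1  47. ]
 [-16.  -18.2  14.   -2.1 424. ]
 [-13.  -18.2  13.9  -2.1 130. ]
 [-10.  -18.2  13.9  -2.1 136. ]
seat Ymax 61.90838070082331 Ymin -59.631061188225594
[[ 4.00e+01 -3.21e+01  3.28e+01  3.00e-01  1.21e+02]
hook [324.85852713  44.92054264] 516 [0.51654812 0.20958703 0.08652847] X 0.009945129750177962 0.0004961511503392657 Y 0.09974447712789025 0.1093389111092713 0.09204470630385528
hook [323.90710383 168.68032787] 366 [0.5124505  0.15058214 0.08608355] X 0.009625847864842663 0.0004200660968764566 Y 0.0404180749652761 0.05006698386586945 0.0904240056955315
hook [323.25806452 317.48387097] 31 [0.50663305 0.06279932 0.08931619] X 0.008826739095558943 0.0003945917593450036 Y -0.043699393701377515 -0.04182969203475343 0.09026443953285004
```

Call:
send_rows([
  [[1,0,0.02,-0.01,-0.04,0,0],[1,0,0.04,-0.015,-0.08,0,0],[1,0,0.06,-0.02,-0.12,0,0],[1,0,0.06,-0.02,-0.12,0,0]],
])

```text
t: 15.87
position: [0.5103, 0.1058, 0.0792]
ee_rot: [0.731, 0.683, 0.001, 0.0]
wrist_force: [-0.8, 0.6, -2.2]
finger_gap: 0.0436
gripper_force: 45.0
```

```bash
python3 m.py | grep -v '^ \[ '
```

```text
[-8.3000e-03 -3.6000e-02 -1.2190e+00  1.9000e-02 -7.3000e-03  7.0000e-04
  5.1060e-01  1.0580e-01  7.9200e-02 -5.3370e-01  5.3840e-01 -3.3494e+00] sd [0.0005 0.0016 0.0008 0.0008 0.0005 0.0005 0.0001 0.     0.    ]
flange z 0.07788283602879326 7108 ((511.6438293457031, 127.84587097167969), (161.27841186523438, 51.938167572021484), 86.03594207763672)
flange Ymax 56.24843430374296 Ymin -57.377236465543064
[[-58.  -24.9  26.9   1.  285. ]
 [-55.  -24.8  26.6   0.9 317. ]
 [-52.  -23.5  24.6   0.6  27. ]
 [-19.  -14.9  17.5   1.3 385. ]
 [-16.  -14.9  17.3   1.2 136. ]
 [-13.  -14.9  17.3   1.2 135. ]
 [-10.  -14.8  17.3   1.2 134. ]
seat Ymax 61.912102371510116 Ymin -59.60502170674059
[[ 4.00e+01 -3.19e+01  3.29e+01  5.00e-01  1.15e+02]
hook [317.71146245  42.75098814] 506 [0.51657088 0.20959743 0.08655788] X 0.010013447631914946 0.0006014681558317457 Y 0.09997580836818282 0.10912296580692583 0.09211602842742381
hook [317.85405405 166.61081081] 370 [0.51259413 0.15061562 0.08661232] X 0.009602777476216011 0.0005933737528454542 Y 0.04044338746454976 0.04968201560826745 0.09112742520435171
```

Call:
send_rows([
  [[1,0,-0.01,0.015,0,0,0],[1,0,-0.01,0.02,0,0,0],[-1,0,-0.01,0.02,0,0,0],[-1,0,-0.01,0.02,0,0,0],[-1,0,-0.01,0.02,0,0,0]],
])

```text
t: 16.48
position: [0.5121, 0.1065, 0.0796]
ee_rot: [0.73, 0.683, 0.003, 0.001]
wrist_force: [-0.8, -0.2, 0.7]
finger_gap: 0.0594
gripper_force: 0.0
```

Call:
send_rows([
  [[-1,0,0,0,0,0,0],[-1,0,0,0,0,0,0],[-1,0,0,0,0,0,0],[-1,0,0,0,0,0,0]],
])

```text
t: 16.82
position: [0.5113, 0.1065, 0.0792]
ee_rot: [0.73, 0.683, 0.002, 0.001]
wrist_force: [-0.8, 0.3, 0.1]
finger_gap: 0.0853
gripper_force: 0.0
```

Call:
send_rows([
  [[-1,0,0,-0.2,0,0,0],[-1,0,0,-0.6,0,0,0],[-1,0,0,-1.2,0,0,0],[-1,0,0,-2,0,0,0],[-1,0,0,-3,0,0,0]],
])

```text
t: 17.23
position: [0.5091, 0.106, 0.1994]
ee_rot: [0.731, 0.683, 0.0, -0.0]
wrist_force: [-0.5, 0.0, -0.0]
finger_gap: 0.0929
gripper_force: 0.0
```

Call:
send_rows([
  [[-1,-1,0,-0.6,0,0,0],[-1,-2,0,-0.6,0,0,0],[-1,-3,0,-0.6,0,0,0],[-1,-4,0,-0.6,0,0,0],[-1,-4,0,-0.6,0,0,0]],
])

```text
t: 17.65
position: [0.4982, -0.0646, 0.2249]
ee_rot: [0.736, 0.677, 0.001, 0.004]
wrist_force: [0.3, -1.2, 0.4]
finger_gap: 0.0925
gripper_force: 0.0
```

Run:
```python
from h import *
s=np.zeros((600,800,3),np.uint8)
for k,(n,sl) in enumerate([('top',np.s_[200:290,150:270]),('side',np.s_[80:170,220:340])]):
    c=cam(n);W=world(c);col=c['color'].astype(int);r,g,b=col[...,0],col[...,1],col[...,2]
    m=(b>r*1.5)&(b>g*1.3)&(b>40)&(abs(W[...,2]-.077)<.005)&(W[...,1]>.0)&(W[...,1]<.18);P=W[m]
    A=np.c_[P[:,:2]-[.51,.106],np.ones(len(P))];print(n,len(P),np.linalg.lstsq(A,P[:,2],rcond=None)[0],cv2.minAreaRect((P[:,:2]*1000).astype(np.float32)))
    h=(r>1.4*b)&(g>b*1.3)&(W[...,2]>.078)&(W[...,2]<.096)&(abs(W[...,0]-.509)<.03)&(W[...,1]<.18)
    l=cv2.connectedComponentsWithStats(h.astype(np.uint8))
    for i in range(1,l[0]):
        if l[2][i,4]>6: q=W[l[1]==i];print(' hook',l[3][i],len(q),q.mean(0),q.min(0),q.max(0))
    s[:300,400*k:400*k+400]=cv2.resize(c['color'][sl],(400,300))
    if k==0: s[300:,:480]=cv2.resize(c['color'],(480,300))
save(s,'fin.png')
```

```text
top 6 [-0.7088735  -0.77813062  0.13832438] ((537.2750854492188, 159.86512756347656), (3.3708794116973877, 6.620386600494385), 65.41093444824219)
side 292 [-0.00134541  0.01563205  0.07901651] ((510.3183288574219, 105.91976928710938), (118.71619415283203, 51.35894012451172), 85.59371185302734)
 hook [280.09090909 144.77272727] 22 [0.50607999 0.05934564 0.08667229] [0.50116451 0.05463204 0.07844115] [0.51092817 0.06287233 0.09164495]
```

View pics/fin.png

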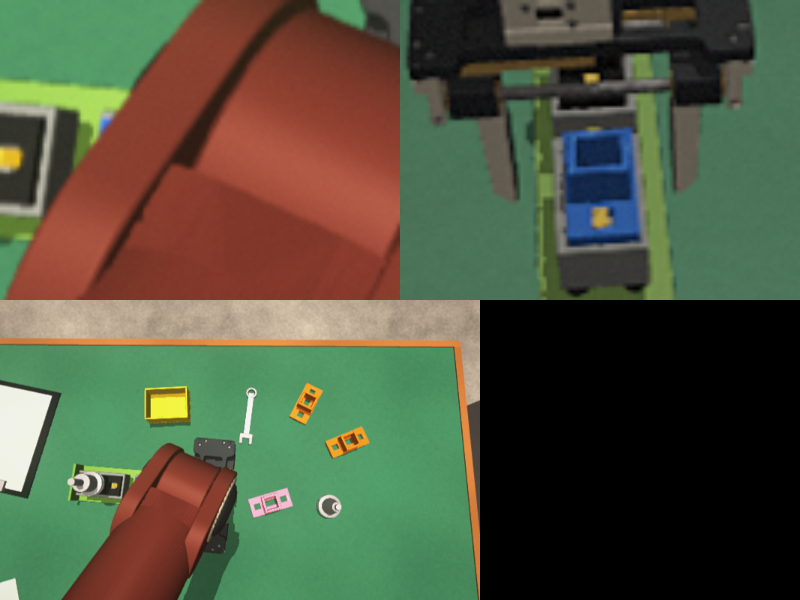

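The side view shows the pocket seated with its −y hook over it (600,217 in the composite), and the bystanders are unmoved. I'll clear the arm for one last numeric check from above.

Call:
send_rows([
  [[-1,-1,0,0,0,0,0],[-1,-2,0,0,0,0,0],[-1,-3,0,0,0,0,0],[-1,-4,0,0,0,0,0],[-1,-4,0,0,0,0,0]],
])

```text
t: 18.17
position: [0.4872, -0.2217, 0.2235]
ee_rot: [0.734, 0.679, -0.0, 0.004]
wrist_force: [-1.4, -0.1, -1.5]
finger_gap: 0.0932
gripper_force: 0.0
```

Run:
```python
from h import *
for n in ['top','side']:
    c=cam(n);W=world(c);col=c['color'].astype(int);r,g,b=col[...,0],col[...,1],col[...,2]
    m=(b>r*1.5)&(b>g*1.3)&(b>40)&(abs(W[...,2]-.077)<.004)&(W[...,1]>.0)&(W[...,1]<.18);P=W[m]
    A=np.c_[P[:,:2]-[.51,.106],np.ones(len(P))];print(n,len(P),np.linalg.lstsq(A,P[:,2],rcond=None)[0],cv2.minAreaRect((P[:,:2]*1000).astype(np.float32)))
    h=(r>1.4*b)&(g>b*1.3)&(W[...,2]>.078)&(W[...,2]<.096)&(abs(W[...,0]-.509)<.03)&(W[...,1]<.18)
    l=cv2.connectedComponentsWithStats(h.astype(np.uint8))
    for i in range(1,l[0]):
        if l[2][i,4]>6: q=W[l[1]==i];print(' hook',l[3][i],len(q),q.mean(0),q.min(0),q.max(0))
```

```text
top 887 [-0.0001138   0.00086034  0.07708328] ((511.01507568359375, 105.69976806640625), (114.59271240234375, 51.72784423828125), 86.0316390991211)
 hook [183.60869565 250.        ] 23 [0.51224794 0.14905074 0.08631836] [0.50830451 0.14627525 0.07804382] [0.51608524 0.15499768 0.09199995]
 hook [229.40740741 253.81481481] 27 [0.50635326 0.06024021 0.08589678] [0.50212153 0.0560073  0.07861724] [0.50993956 0.06455694 0.09155594]
side 0 [0. 0. 0.] ((0.0, 0.0), (0.0, 0.0), 0.0)
```

```bash
python3 -c "
from workcell import robot
print(robot.close_job())"
```

```text
the job is handed in; nothing more can be done
None
```

The blue pocket is clicked in under both hooks and sits fully down and level, about 1.5 mm off centre in x (within the hooks' play). The push peaked at about 21 N among the readings taken, short of the buffer stop. The bystanders weren't moved, and the job was handed in at about 18 s.

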